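# Load the stainer's reagent drawer and push it home

## Task

The slide stainer needs its rinse buffer: stand the white blue-capped bottle, which lies on its side, upright on the worktop and let go of it there. The drawer is too deep to reach into at a slant, so then take the bottle again by its cap from above and set it upright in the empty compartment of the stainer's open reagent drawer. Finally push the drawer fully home until it clicks, without slamming it, keeping both bottles upright and leaving the timer and the petri dishes where they are.

Things in the scene. Friction and masses are not known exactly. Their poses are not given: they have to be found in the camera images.
- buffer_bottle: Round white-filled screw-cap bottle with a blue cap, 56 mm across (52 mm between gripped flats) and 102 mm tall, 0.2 kg, lying on its side on the worktop at the start. Origin: centre of its underside; its z axis runs through the cap. Body 0 to 69 mm, neck 28 mm across to 84 mm, cap 31 mm across from 84 to 102 mm.
- amber_bottle: Amber bottle with a black cap, 50 mm across, 85 mm tall, standing loose in the other compartment of the drawer. Origin: centre of its underside, z axis up through the cap.
- stainer: Slide stainer, a white fixed housing 220 deep (x) x 276 wide (y) x 150 mm high. Origin: centre of its underside; -x is its front, z up. The drawer opens along -x out of its front face (x = -110 mm), centred at y = +30 mm; the control column is on the right (-y).
- reagent_drawer (a joint): How far the drawer stands open, m: 0 = home against its stop, about 0.14 at the start. Slides with a drag of 2 to 4 N; in the last 15 mm a spring roller catch resists with about 5 N more, the pin rides over it 6 mm before home, then it pulls the drawer in and holds it.
- drawer_handle (a point): Middle of the drawer's level bar handle (bar along y, 11 mm thick, 110 mm long), 35 mm in front of the drawer's front panel and 88 mm above the worktop; moves with the drawer, axes as the stainer's. The front panel is 14 mm thick, 204 mm wide, its top edge 128 mm above the worktop; side and back walls end at 102 mm.
- empty_bay (a point): Centre of the floor of the empty compartment, left (+y) in the drawer, 14 mm above the worktop; moves with the drawer, axes as the stainer's. The compartment is 92 x 92 mm inside, with low walls standing 28 mm above its floor. From this point the front panel is 66 mm ahead (-x), the back wall 73 mm behind, the left wall 46 mm left, the amber bottle about 96 mm right.
- timer: White bench timer, 66 x 66 x 19 mm, origin at the centre of its underside. Bystander.
- petri_a: Lower of two stacked petri dishes, 64 mm across, 15 mm high, origin at the centre of its underside. Bystander.
- petri_b: Upper petri dish, 64 mm across, 15 mm high, lying on the lower. Bystander.

How it is judged (in metres and radians):
On the way, in this order (a step that is already met when the one before it is completed fails the run):
1. the blue-capped bottle stands upright on the worktop, let go (angle between buffer_bottle's own z axis and vertical below 0.1 rad and height (world z) of buffer_bottle below 0.006 m and contact force between buffer_bottle and the fingers below 0.1 N and linear speed of buffer_bottle below 0.03 m/s), for 0.2 s.
2. it stands upright in the empty compartment of the open drawer, let go (angle between buffer_bottle's own z axis and vertical below 0.1 rad and horizontal distance between buffer_bottle and empty_bay below 0.032 m and z of buffer_bottle in the frame of empty_bay below 0.006 m and contact force between buffer_bottle and the fingers below 0.1 N and value of joint reagent_drawer above 0.02 m), for 0.2 s.
At the end, for the whole second after the job is handed in: The drawer is home at its catch (less than 3 mm open); the blue-capped bottle stands at rest on the floor of its compartment (upright within 0.1 rad, within 32 mm of the compartment's centre, less than 6 mm above its floor); the amber bottle is upright within 0.1 rad (value of joint reagent_drawer below 0.003 m and angle between each of buffer_bottle, amber_bottle's own z axis and vertical below 0.1 rad and horizontal distance between buffer_bottle and empty_bay below 0.032 m and z of buffer_bottle in the frame of empty_bay below 0.006 m and linear speed of buffer_bottle below 0.02 m/s); the robot touches nothing.
It fails at once if the drawer is slammed (it runs in faster than 0.5 m/s) (velocity of joint reagent_drawer below -0.5 m/s).
It fails at once if the amber bottle is tipped over (angle between amber_bottle's own z axis and vertical above 0.5 rad).
It fails at once if the timer or a petri dish is moved by more than 40 mm (distance of any of timer, petri_a, petri_b from where it was at the start of the episode above 0.04 m).
It also fails if it takes over 64 s, if anything falls off the work surface, if the arm or the gripper's body presses on something with over 40 N, if the wrist force passes 120 N, or if a joint passes its speed limit or range.

## Robot

A 6-joint arm with a two-finger parallel gripper is mounted at the origin on a cart in front of the work surface, level with it; the furniture and walls round the work are solid. World frame = base frame: x ahead of the robot, y to its left, z up, the work surface at z = 0. Lengths are in m, angles in degrees, forces in N, time in s.
With the tool pointing down it reaches from about 0.275 to 0.75 m from the base axis. Payload 10.2 kg.
Tool frame: the origin (TCP) lies on the mounting face of the last link; the fingertips stand 166 mm ahead of it and the grasp point (between the pads) lies 147 mm ahead of it (bot.grip_depth is the distance from the TCP to the grasp point, in m); z points along the fingers, y is the line along which they close (so a half turn about z gives the same grasp; the last joint's range is limited). The gripper opens to 88 mm and grips with 3 to 60 N. Pads are 18 mm wide; open, the fingers measure 123 mm over their backs; the gripper's body (75 mm by 187 mm) begins 45 mm behind the grasp point.
Start: joints at [-77.601, 17.928, 85.812, -0, 76.261, -12.8], TCP at [0.224, -0.475, 0.405] pointing down, gripper open.
Joint ranges: [-168.41, 168.41], [-55.51, 124.54], [10.69, 146.95], [-70.63, 250.63], [1, 178], [-165.06, 165.06]. Speed limits (degrees/s): [136.94, 136.94, 172.46, 180, 180, 180].

## Interface

Orientations are given as a 3x3 rotation matrix whose columns are the frame's x, y, z axes.
In Python, from plant import bot gives the robot as it stands.
- The arm moves only by the shell command python3 -m crank 'ROWS'. ROWS is a JSON object of lists of equal length, an entry for each row: "fingers": the opening, from -1 (shut) to 1 (fully open); "offset": the shift along the world's x, y, z each as a share of 40 mm, from -1 to 1, a list of three; "twist": the turn, a rotation vector about the world's x, y, z each as a share of 10 degrees, from -1 to 1, a list of three. A call has 1 to 10 rows; each row shifts and turns the commanded pose from where the row before left it; what a row does not reach is not made up. A row lasts 1/8 s, in which the tool goes at most 62.5 mm and 10.7 degrees, less where a joint would pass 70% of its speed; a pose out of reach is approached as far as the arm can. A call with a number of a shift or a turn outside -1 to 1 is refused whole. A call with a gripper value outside its range is refused whole. The fingers move at their own pace and stop on an object; the grip force is fixed at half the most. Time passes only in rows, so rows that do not move let the fingers close. It gives the time, the measured TCP pose, the force, the opening and the grip force at its end, in the units of the state.
- bot.read_state(): the state, without advancing time (a new reading comes with each control period).
- bot.capture(name): name is "scene" or "top" or "wrist"; returns a dict with "pixels" (480x640x3 uint8, red, green, blue), "fx", "fy", "cx", "cy" (pixels), "T" (4x4, takes a point from camera to world coordinates). Camera axes: x right, y up, looking along -z (the intrinsics and any distortion apply to the point x, -y, -z); pixel columns grow to the right and rows downward; lengths in m; the calibration is good to about 2 mm. The wrist camera is an equidistant fisheye: a pixel r from the principal point sees the ray r / f radians off the axis. A picture is of the moment at which its call begins. There is no depth.
- bot.sign_off(): hands the job in; it is judged then, once.
The state is a dict: "time_s": time; "joint_positions": joint angles; "joint_velocities": joint speeds; "effort": joint torques, N m; "eef_pos": TCP position; "tcp_rot": TCP orientation; "force": force on the tool from outside, world axes, zero at the start; "moment": the same for the moment, N m; "finger_gap": opening from 0.0 (shut) to 1.0 (fully open); "grasp_force": force on a finger pad.
Only numpy, scipy, OpenCV 4.12 (cv2) and the standard library are available. Lean on these libraries where they do the work, as an engineer would, in place of code of your own. Each camera call takes 0.05 s, during which the arm holds its last target. There are 200 camera calls.

## Working session

There is one attempt and no reset: what is moved stays moved. The work goes in short steps, Python scripts to look and compute and a shell command to move; the robot and the scene stay as the last step left them, time stands still between calls to the robot, and variables do not carry over. Pictures are saved under pics/ and viewed, at most 10 in all, crops included, and the job is handed in when it is done.

```bash
ls; mkdir -p pics; python3 - <<'E'
from plant import bot
import cv2
for n in ("scene","top"):
    c=bot.capture(n); cv2.imwrite(f"pics/{n}0.png",c["pixels"][:,:,::-1]); print(n,c["fx"],c["cx"],c["cy"],c["T"])
s=bot.read_state(); print(s["time_s"],s["eef_pos"],s["tcp_rot"],s["finger_gap"])
E
```

```text
pics
scene 496.2676011297852 317.4888472402149 236.36581926269346 [[-0.9930041   0.08775759 -0.07900298  0.53005827]
 [-0.11627095 -0.61003469  0.78379764  0.61092986]
 [ 0.02058964  0.78750002  0.61597061  0.60908275]
 [ 0.          0.          0.          1.        ]]
top 621.1880384618269 312.1774026604499 240.5603068998003 [[ 0.019381    0.9963441  -0.08320344  0.5342478 ]
 [-0.99969304  0.01802683 -0.01699599 -0.07342056]
 [-0.01543396  0.0835073   0.99638764  1.01786603]
 [ 0.          0.          0.          1.        ]]
0.1 [ 0.22350841 -0.4750183   0.40422533] [[ 9.04838260e-01  4.25755383e-01 -2.77683083e-04]
 [ 4.25755413e-01 -9.04837593e-01  1.12149146e-03]
 [ 2.26222934e-04 -1.13299346e-03 -9.99999333e-01]] 0.9979596899835365
```

View pics/scene0.png

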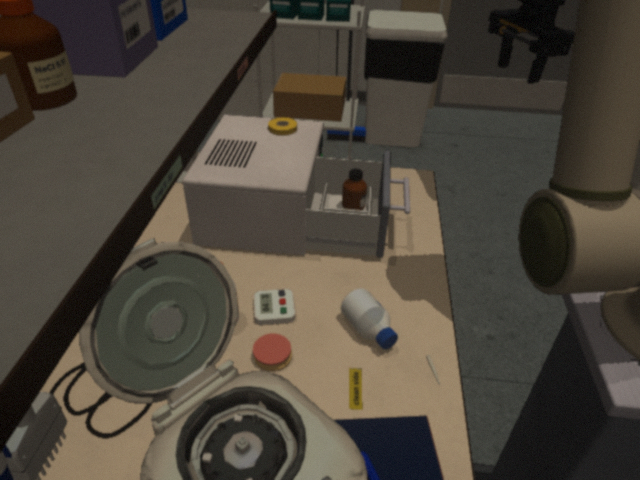

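View pics/top0.png

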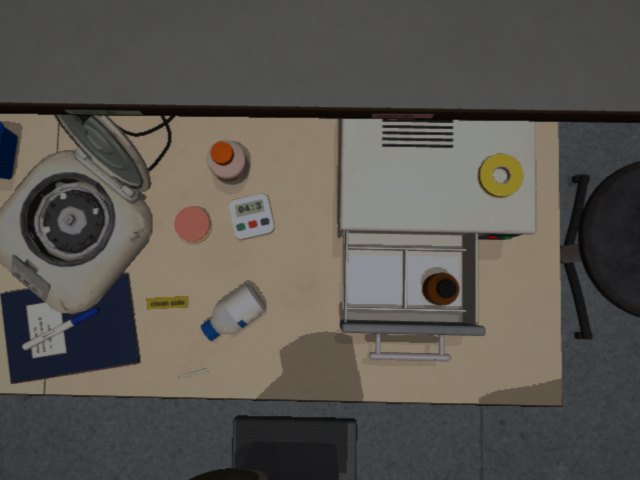

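Both views agree. In the top view the blue cap is at about (210,329) and the bottle base at about (258,297). The drawer is open, with the empty bay at about (375,277), the amber bottle at (441,289) and the handle running (370,357) to (449,357). The timer is at (251,216) and the petri dishes at (192,224). Next I measure.

```bash
cat > h.py <<'E'
import numpy as np, cv2
from plant import bot
def ray(c,u,v):
    T=np.array(c["T"]); d=T[:3,:3]@np.array([(u-c["cx"])/c["fx"],-(v-c["cy"])/c["fy"],-1]); return T[:3,3],d
def plane(c,u,v,z):
    o,d=ray(c,u,v); return o+d*(z-o[2])/d[2]
def tri(a,b):
    (o,d),(p,e)=a,b; s=np.linalg.lstsq(np.c_[d,-e],p-o,rcond=None)[0]
    x,y=o+d*s[0],p+e*s[1]; return (x+y)/2,np.linalg.norm(x-y)
E
python3 - <<'E'
from h import *
c=bot.capture("top"); im=c["pixels"]; hsv=cv2.cvtColor(im,cv2.COLOR_RGB2HSV)
np.set_printoptions(precision=4,suppress=True)
def blob(m,x0,y0,x1,y1):
    k=np.zeros(m.shape[:2],np.uint8);k[y0:y1,x0:x1]=m[y0:y1,x0:x1]
    k=cv2.morphologyEx(k,cv2.MORPH_OPEN,np.ones((3,3)))
    cs=cv2.findContours(k,0,2)[0]; return max(cs,key=cv2.contourArea)
cap=blob(cv2.inRange(hsv,(100,120,40),(125,255,255)),190,305,228,350)
print("cap",cv2.minAreaRect(cap))
body=blob(cv2.inRange(hsv,(0,0,90),(180,45,255)),195,270,285,345)
r=cv2.minAreaRect(body);print("body",r, cv2.boundingRect(body))
for q in cv2.boxPoints(r): print(q,plane(c,*q,.028))
print("capc",plane(c,*cv2.minAreaRect(cap)[0],.028),"bodyc",plane(c,*r[0],.028))
for n,u,v,z in [("bay",375.5,277,.014),("hl",370,357,.088),("hr",449,357,.088),("handle mid",410,356.5,.088),("panelL",342,327,.128),("panelR",484,330,.128),("hous L",340,231,.15),("hous R",535,235,.15),("amber",443,288,.099),("timer",251,216,.019),("petri",192,224,.03),("pink",222,152,.09)]:
    print(n,plane(c,u,v,z))
print([a for a in dir(bot) if a[0]!='_'])
crop=cv2.resize(im[190:380,170:500],None,fx=2.4,fy=2.4,interpolation=cv2.INTER_CUBIC)[:,:,::-1].copy()
cv2.imwrite("pics/crop0.png",crop)
E
```

```text
cap ((208.7307586669922, 330.3461608886719), (18.582456588745117, 10.816654205322266), 56.3099365234375)
body ((234.2770233154297, 312.0878601074219), (34.64179992675781, 50.80022430419922), 54.46232223510742) (211, 286, 53, 48)
[203.5405 312.7568] [0.4987 0.1138 0.028 ]
[244.8784 283.2297] [0.5468 0.0493 0.028 ]
[265.0135 311.4189] [0.5028 0.0161 0.028 ]
[223.6757 340.946 ] [0.4551 0.0803 0.028 ]
capc [0.4712 0.1046 0.028 ] bodyc [0.5008 0.0649 0.028 ]
bay [ 0.561  -0.1595  0.014 ]
hl [ 0.4409 -0.1463  0.088 ]
hr [ 0.4433 -0.2626  0.088 ]
handle mid [ 0.4429 -0.2052  0.088 ]
panelL [ 0.4862 -0.103   0.128 ]
panelR [ 0.486  -0.3037  0.128 ]
hous L [ 0.6209 -0.0974  0.15  ]
hous R [ 0.6201 -0.3694  0.15  ]
amber [ 0.5445 -0.2515  0.099 ]
timer [0.6558 0.0436 0.019 ]
petri [0.6399 0.1368 0.03  ]
pink [0.7444 0.0822 0.09  ]
['Unreachable', 'capture', 'grip_depth', 'read_state', 'sign_off']
```

View pics/crop0.png

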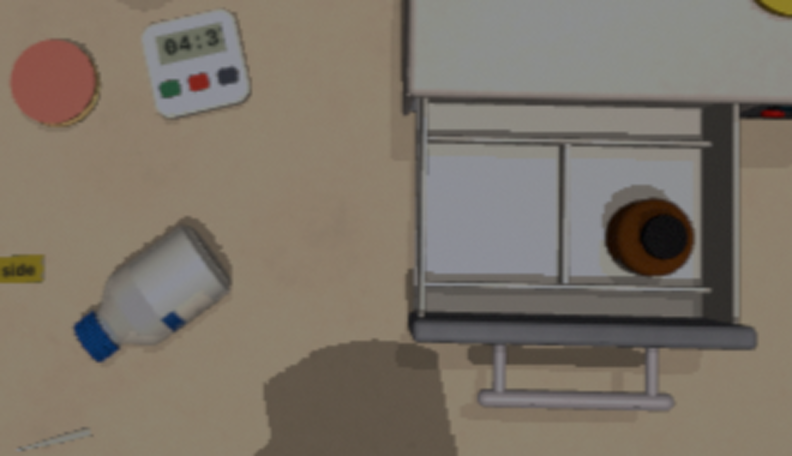

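```bash
cat > log.py <<'E'
import json,os
from plant import bot
import numpy as np
s=bot.read_state()
r={k:np.array(s[k]).tolist() for k in("time_s","joint_positions","eef_pos","tcp_rot","force","finger_gap","grasp_force")}
open("log.jsonl","a").write(json.dumps(r)+"\n")
np.set_printoptions(precision=4,suppress=True)
R=np.array(r["tcp_rot"]);p=np.array(r["eef_pos"])
print(r["time_s"],"J",np.round(r["joint_positions"],1),"p",p,"grip",p+bot.grip_depth*R[:,2],"x",R[:,0],"z",R[:,2],"F",np.round(r["force"],1),"gap",round(r["finger_gap"],3),"gf",r["grasp_force"])
E
python3 log.py
python3 -m crank '{"fingers":[1,1,1,1,1,1,1,1,1,1],"offset":[[0.32,1,0],[0.32,1,0],[0.32,1,0],[0.32,1,0],[0.32,1,0],[0.32,1,0],[0.32,1,0],[0.32,1,0],[0.32,1,0],[0.32,1,0]],"twist":[[0,0,1],[0,0,1],[0,0,1],[0,0,1],[0,0,1],[0,0,1],[0,0,1],[0,0,1],[0,0,1],[0,0,1]]}'; python3 log.py
python3 -m crank '{"fingers":[1,1,1,1,1,1],"offset":[[0.32,1,-0.6],[0.32,1,-0.6],[0.32,1,-0.6],[0.32,1,-0.6],[0.32,1,-0.6],[0.32,1,-0.6]],"twist":[[-0.4,-0.3,0.15],[-0.4,-0.3,0],[-0.4,-0.3,0],[-0.4,-0.3,0],[-0.4,-0.3,0],[-0.4,-0.3,0]]}'; python3 log.py
```

```text
0.15 J [-77.6  18.   85.8  -0.   76.3 -12.8] p [ 0.2235 -0.475   0.4043] grip [ 0.2235 -0.4749  0.257 ] x [0.9048 0.4257 0.0002] z [-0.0002  0.0009 -1.    ] F [0.4 0.3 0.7] gap 1.002 gf 0.0
time_s: 1.4
eef_pos: [0.3516, -0.0737, 0.4047]
tcp_rot: [[-0.581, 0.814, 0.0], [0.814, 0.581, -0.0], [-0.0, 0.0, -1.0]]
force: [0.5, -0.4, -0.4]
finger_gap: 1.001
grasp_force: 0.0
1.4 J [-30.7  -3.8 110.7   0.   73.1 -66.2] p [ 0.3516 -0.0737  0.4047] grip [ 0.3516 -0.0737  0.2574] x [-0.581   0.8139 -0.0001] z [ 0.0001 -0.0001 -1.    ] F [ 0.5 -0.4 -0.4] gap 1.001 gf 0.0
time_s: 2.15
eef_pos: [0.4285, 0.1665, 0.2599]
tcp_rot: [[-0.516, 0.801, 0.303], [0.693, 0.599, -0.401], [-0.503, 0.003, -0.865]]
force: [0.7, -0.3, 0.4]
finger_gap: 0.998
grasp_force: 0.0
2.15 J [ 11.3  20.3 109.1 -40.5  44.1   2.6] p [0.4285 0.1665 0.2599] grip [0.4732 0.1074 0.1326] x [-0.5164  0.6934 -0.5025] z [ 0.3033 -0.4006 -0.8646] F [ 0.7 -0.3  0.4] gap 0.998 gf 0.0
```

```bash
cat > kin.py <<'E'
import numpy as np, json
from scipy.spatial.transform import Rotation as Ro
from scipy.optimize import least_squares
def fk(q,P):
    h,L2,L3,d6,off=P[:5]; q=np.radians(q); a,b=q[1],q[1]+q[2]
    B=Ro.from_euler('z',q[0]); R=B*Ro.from_euler('y',b)*Ro.from_euler('z',q[3])*Ro.from_euler('y',q[4])*Ro.from_euler('z',q[5]+np.pi/2)
    w=B.apply([L2*np.sin(a)+L3*np.sin(b),off,h+L2*np.cos(a)+L3*np.cos(b)])
    R=R.as_matrix(); return w+d6*R[:,2],R
D=[json.loads(l) for l in open("log.jsonl")]
_f=lambda P:np.concatenate([fk(d["joint_positions"],P)[0]-d["eef_pos"] for d in D])
_s=least_squares(_f,[.15,.4,.4,.1,.116]); P=_s.x
lo=np.array([-168.41,-55.51,10.69,-70.63,1,-165.06]);hi=np.array([168.41,124.54,146.95,250.63,178,165.06])
def ik(p,R,q0):
    f=lambda q:np.concatenate([(fk(q,P)[0]-p)*5,Ro.from_matrix(fk(q,P)[1].T@R).as_rotvec()])
    s=least_squares(f,np.clip(q0,lo+.1,hi-.1),bounds=(lo,hi),x_scale=50,max_nfev=300); return s.x,np.abs(s.fun).max()
E
python3 - <<'E'
from kin import *
np.set_printoptions(precision=4,suppress=True)
print(P,np.abs(_s.fun).max(),[np.abs(fk(d["joint_positions"],P)[1]-d["tcp_rot"]).max() for d in D])
d=np.array([-.598,.801,0]);ax=np.array([.801,.598,0])
G=np.array([.5,.066,.028]); b0=.866*np.array([0,0,1])+.5*d
R0=np.c_[.866*d-.5*np.array([0,0,1]),np.cross(-b0,.866*d-.5*np.array([0,0,1])),-b0]
q,e=ik(G-.147*R0[:,2],R0,D[-1]["joint_positions"]);print("grasp",q.round(1),e)
qq=q
for k in range(10): # lift
    qq,e=ik(G+[0,0,.012*(k+1)]-.147*R0[:,2],R0,qq)
print("lift",qq.round(1),e)
for yaw in (0,-35,-70):
    q=qq
    for k in range(8):
        R=Ro.from_euler('z',yaw*k/7,degrees=True).as_matrix()@R0; q,e=ik(G+[0,0,.12]-.147*R[:,2],R,q)
    Y=Ro.from_euler('z',yaw,degrees=True).as_matrix();
    for k in range(10):
        R=Y@Ro.from_rotvec(ax*np.radians(10*k)).as_matrix()@R0; q,e=ik(G+[0,0,.12]-.147*R[:,2],R,q); print(yaw,10*k,q.round(1),round(e,4))
    for z in (.09,.06,.045): q,e=ik(np.r_[G[:2],z]-.147*R[:,2],R,q)
    print("down",q.round(1),round(e,4))
E
```

```text
Traceback (most recent call last):
NameError: name '_s' is not defined
```

```bash
sed -i 's/_s=least/S=least/; s/P=_s.x/P=S.x/' kin.py
cat > plan.py <<'E'
from kin import *
np.set_printoptions(precision=4,suppress=True)
print(P,np.abs(S.fun).max(),[np.abs(fk(d["joint_positions"],P)[1]-d["tcp_rot"]).max() for d in D])
d=np.array([-.598,.801,0]);ax=np.array([.801,.598,0])
G=np.array([.5,.066,.028]); b0=.866*np.array([0,0,1])+.5*d
R0=np.c_[.866*d-.5*np.array([0,0,1]),np.cross(-b0,.866*d-.5*np.array([0,0,1])),-b0]
q,e=ik(G-.147*R0[:,2],R0,D[2]["joint_positions"]);print("grasp",q.round(1),e)
qq=q
for k in range(10): # lift
    qq,e=ik(G+[0,0,.012*(k+1)]-.147*R0[:,2],R0,qq)
print("lift",qq.round(1),e)
for yaw in (0,-35,-70):
    q=qq
    for k in range(8):
        R=Ro.from_euler('z',yaw*k/7,degrees=True).as_matrix()@R0; q,e=ik(G+[0,0,.12]-.147*R[:,2],R,q)
    Y=Ro.from_euler('z',yaw,degrees=True).as_matrix();
    for k in range(10):
        R=Y@Ro.from_rotvec(ax*np.radians(10*k)).as_matrix()@R0; q,e=ik(G+[0,0,.12]-.147*R[:,2],R,q); print(yaw,10*k,q.round(1),round(e,4))
    for z in (.09,.06,.045): q,e=ik(np.r_[G[:2],z]-.147*R[:,2],R,q)
    print("down",q.round(1),round(e,4))
E
python3 plan.py
```

```text
[0.1712 0.4199 0.3858 0.0728 0.1149] 0.007452553972326026 [np.float64(3.3306690738754696e-16), np.float64(3.3306690738754696e-16), np.float64(3.3306690738754696e-16)]
grasp [  5.1  31.4 112.5 -54.9  31.3  15.1] 2.2332058198847957e-10
lift [  5.1  19.  107.6 -38.3  43.4  -5.6] 6.578071420904053e-14
0 0 [  5.1  19.  107.6 -38.3  43.4  -5.6] 0.0
0 10 [  1.4  19.  104.6 -22.5  46.7 -21.2] 0.0
0 20 [ -2.2  20.  101.4  -9.8  52.6 -33.4] 0.0
0 30 [ -5.7  22.   98.1  -0.   60.  -42.4] 0.0
0 40 [ -8.8  24.6  94.7   7.5  68.1 -48.8] 0.0
0 50 [-11.6  27.8  91.4  13.5  76.4 -53.3] 0.0
0 60 [-13.9  31.5  88.2  18.5  84.7 -56.4] 0.0
0 70 [-15.9  35.4  85.3  23.   92.7 -58.5] 0.0
0 80 [-17.5  39.5  82.7  27.1 100.5 -59.8] 0.0
0 90 [-18.7  43.7  80.5  31.1 108.  -60.5] 0.0
down [-18.7  52.7  81.8  29.8  99.  -65.8] 0.0
-35 0 [  6.9  26.8  95.8 -33.4  64.6  21.8] 0.0
-35 10 [  3.   24.5  96.6 -22.9  61.4  12.8] 0.0
-35 20 [ -1.2  22.8  97.3 -11.6  59.8   2.9] 0.0
-35 30 [-5.7 22.  98.1 -0.  60.  -7.4] 0.0
-35 40 [-10.1  21.9  98.7  11.1  61.9 -17.2] 0.0
-35 50 [-14.3  22.7  99.3  21.2  65.3 -26.2] 0.0
-35 60 [-18.1  24.2  99.8  30.   69.9 -33.9] 0.0
-35 70 [-21.5  26.5 100.2  37.6  75.2 -40.4] 0.0
-35 80 [-24.3  29.5 100.5  44.1  81.1 -45.8] 0.0
-35 90 [-26.5  32.9 100.6  49.7  87.3 -50.3] 0.0
down [-26.5  43.9 101.9  50.8  79.4 -59.8] 0.0
-70 0 [  4.4  33.4  85.  -23.6  81.8  45.2] 0.0
-70 10 [  1.5  29.2  89.2 -17.   74.   41.2] 0.0
-70 20 [-1.9 25.3 93.6 -9.3 66.6 35.5] 0.0
-70 30 [-5.7 22.  98.  -0.  60.  27.6] 0.0
-70 40 [ -9.8  19.3 102.5  11.2  54.7  17.3] 0.0
-70 50 [-14.1  17.4 106.9  24.4  51.5   4.5] 0.0
-70 60 [-18.5  16.6 111.1  38.4  51.   -9.6] 0.0
-70 70 [-22.7  16.9 114.8  52.   53.3 -23.7] 0.0
-70 80 [-26.5  18.5 118.1  63.6  58.  -36.4] 0.0
-70 90 [-29.7  21.3 120.7  73.   64.6 -47.3] 0.0
down [-29.7  35.7 122.3  80.9  61.  -64.6] 0.0
```

```bash
python3 -m crank '{"fingers":[1,1,1,1],"offset":[[0.22,-0.34,-0.87],[0.22,-0.34,-0.87],[0.22,-0.34,-0.87],[0,0,0]],"twist":[[0,0,0],[0,0,0],[0,0,0],[0,0,0]]}' >/dev/null; python3 log.py
python3 - <<'E'
from h import *
for n in ("top","scene"):
    c=bot.capture(n)["pixels"][:,:,::-1]
    cv2.imwrite(f"pics/{n}1.png",cv2.resize(c[220:400,150:350] if n=="top" else c[240:400,300:480],None,fx=3,fy=3))
a=cv2.imread("pics/top1.png");b=cv2.imread("pics/scene1.png");b=cv2.copyMakeBorder(b,0,60,0,0,0)
cv2.imwrite("pics/m1.png",cv2.resize(np.hstack([a,b]),None,fx=.7,fy=.7))
E
```

```text
2.65 J [  5.3  33.  110.8 -54.5  31.5  14.9] p [0.4544 0.1236 0.1547] grip [0.4981 0.0646 0.027 ] x [-0.5185  0.6951 -0.4981] z [ 0.2965 -0.4002 -0.8671] F [-0.1  0.5  0.4] gap 1.0 gf 0.0
```

View pics/m1.png

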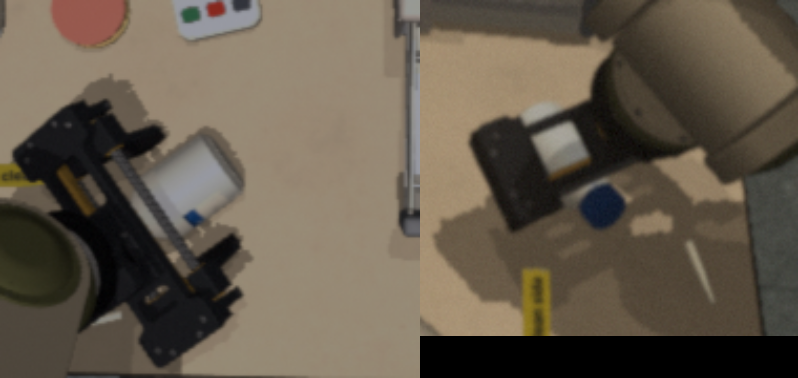

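The bottle (about (195,185) in the left crop) sits between the two open fingers, with the blue cap free under the gripper body. I close the fingers and lift.

```bash
python3 -m crank '{"fingers":[-1,-1,-1,-1,-1],"offset":[[0,0,0],[0,0,0],[0,0,0],[0,0,0],[0,0,0]],"twist":[[0,0,0],[0,0,0],[0,0,0],[0,0,0],[0,0,0]]}' >/dev/null; python3 log.py
python3 -m crank '{"fingers":[-1,-1,-1,-1,-1],"offset":[[-0.2,0.3,0.6],[-0.2,0.3,0.6],[-0.2,0.3,0.6],[-0.2,0.3,0.6],[-0.2,0.3,0.6]],"twist":[[0,0,0],[0,0,0],[0,0,0],[0,0,0],[0,0,0]]}' >/dev/null; python3 log.py
```

```text
3.375 J [  5.3  32.8 110.7 -54.5  31.5  14.9] p [0.4548 0.1243 0.1566] grip [0.4992 0.0655 0.029 ] x [-0.5171  0.6945 -0.5003] z [ 0.3016 -0.3992 -0.8659] F [-1.5  1.8  4.8] gap 0.578 gf 29.992894395254552
4.0 J [ 14.   18.2 108.9 -38.7  47.4   2.7] p [0.4142 0.1845 0.2768] grip [0.4584 0.1256 0.1492] x [-0.5176  0.6948 -0.4994] z [ 0.2999 -0.3993 -0.8664] F [ 1.3 -0.7 -1.6] gap 0.583 gf 29.99153282493353
```

```bash
python3 - <<'E'
from kin import *
np.set_printoptions(precision=3,suppress=True)
s=D[-1];p=np.array(s["eef_pos"]);R=np.array(s["tcp_rot"]);q=s["joint_positions"];G0=p+.147*R[:,2]
G1=np.array([.44,.13,.13]);N=14
for k in range(N):
    rv=[0,0,-.875] if k<4 else [.9,.027,0]
    R=Ro.from_rotvec(np.radians(10*np.array(rv))).as_matrix()@R
    G=G0+(G1-G0)*(k+1)/N; pn=G-.147*R[:,2]; q2,e=ik(pn,R,q); print(k,((pn-p)/.04),rv,q2.round(0),np.abs(q2-q).max().round(1),round(e,3)); p=pn;q=q2
print(R)
for z in (.1,.07,.045): q,e=ik(np.r_[G1[:2],z]-.147*R[:,2],R,q);print(q.round(0),e)
E
```

```text
0 [ 0.203  0.158 -0.035] [0, 0, -0.875] [ 15.  20. 106. -38.  53.  10.] 7.3 0.0
1 [ 0.224  0.12  -0.035] [0, 0, -0.875] [ 15.  22. 104. -36.  58.  17.] 6.7 0.0
2 [ 0.238  0.08  -0.035] [0, 0, -0.875] [ 15.  24. 101. -34.  62.  23.] 6.3 0.0
3 [ 0.246  0.038 -0.035] [0, 0, -0.875] [ 15.  26.  98. -32.  67.  29.] 6.0 0.0
4 [-0.017 -0.513  0.213] [0.9, 0.027, 0] [ 11.  23. 100. -23.  62.  22.] 8.5 0.0
5 [-0.016 -0.545  0.129] [0.9, 0.027, 0] [  7.  21. 102. -14.  59.  13.] 9.5 0.0
6 [-0.016 -0.564  0.04 ] [0.9, 0.027, 0] [  3.  19. 104.  -4.  57.   3.] 10.4 0.0
7 [-0.015 -0.569 -0.05 ] [0.9, 0.027, 0] [ -1.  18. 106.   7.  57.  -7.] 10.8 0.0
8 [-0.016 -0.559 -0.14 ] [0.9, 0.027, 0] [ -6.  18. 107.  18.  58. -17.] 10.5 0.0
9 [-0.016 -0.536 -0.228] [0.9, 0.027, 0] [-10.  19. 109.  27.  61. -27.] 9.6 0.0
10 [-0.017 -0.499 -0.311] [0.9, 0.027, 0] [-14.  20. 110.  36.  65. -36.] 8.6 0.0
11 [-0.019 -0.449 -0.386] [0.9, 0.027, 0] [-17.  22. 111.  43.  69. -43.] 7.5 0.0
12 [-0.021 -0.389 -0.454] [0.9, 0.027, 0] [-20.  25. 112.  48.  75. -50.] 6.5 0.0
13 [-0.023 -0.318 -0.511] [0.9, 0.027, 0] [-23.  29. 112.  53.  80. -55.] 5.7 0.0
[[-0.014  1.    -0.024]
 [ 0.499  0.028  0.866]
 [ 0.867  0.    -0.499]]
[-23.  33. 113.  54.  78. -58.] 6.362638194090664e-10
[-23.  37. 113.  55.  76. -62.] 1.0487988255647451e-09
[-23.  40. 112.  55.  74. -64.] 3.7979341893645824e-10
```

```bash
python3 -m crank '{"fingers":[-1,-1,-1,-1],"offset":[[0.2,0.16,-0.03],[0.22,0.12,-0.03],[0.24,0.08,-0.03],[0.25,0.04,-0.03]],"twist":[[0,0,-0.875],[0,0,-0.875],[0,0,-0.875],[0,0,-0.875]]}' >/dev/null; python3 log.py
python3 -m crank '{"fingers":[-1,-1,-1,-1,-1,-1,-1,-1,-1,-1],"offset":[[-0.02,-0.51,0.21],[-0.02,-0.54,0.13],[-0.02,-0.56,0.04],[-0.02,-0.57,-0.05],[-0.02,-0.56,-0.14],[-0.02,-0.54,-0.23],[-0.02,-0.5,-0.31],[-0.02,-0.45,-0.39],[-0.02,-0.39,-0.45],[-0.02,-0.32,-0.51]],"twist":[[0.9,0.027,0],[0.9,0.027,0],[0.9,0.027,0],[0.9,0.027,0],[0.9,0.027,0],[0.9,0.027,0],[0.9,0.027,0],[0.9,0.027,0],[0.9,0.027,0],[0.9,0.027,0]]}' >/dev/null; python3 log.py
python3 - <<'E'
from h import *
a=bot.capture("scene")["pixels"][180:400,260:480,::-1];b=bot.capture("top")["pixels"][180:400,180:400,::-1]
cv2.imwrite("pics/m2.png",cv2.resize(np.hstack([a,b]),None,fx=1.8,fy=1.8))
E
```

```text
4.5 J [ 15.   25.6  98.4 -31.9  67.1  29.2] p [0.4512 0.2003 0.2711] grip [0.4533 0.1267 0.1435] x [-0.0215  0.8657 -0.5   ] z [ 0.0141 -0.4998 -0.866 ] F [-0.5 -0.6 -1.5] gap 0.585 gf 29.986383067443967
5.75 J [-23.8  30.2 111.8  52.7  80.7 -55.7] p [0.443  0.0018 0.203 ] grip [0.4397 0.1297 0.13  ] x [-0.0143  0.4951  0.8687] z [-0.0223  0.8684 -0.4953] F [-0.6  0.3 -2.6] gap 0.584 gf 29.992133555933833
```

View pics/m2.png

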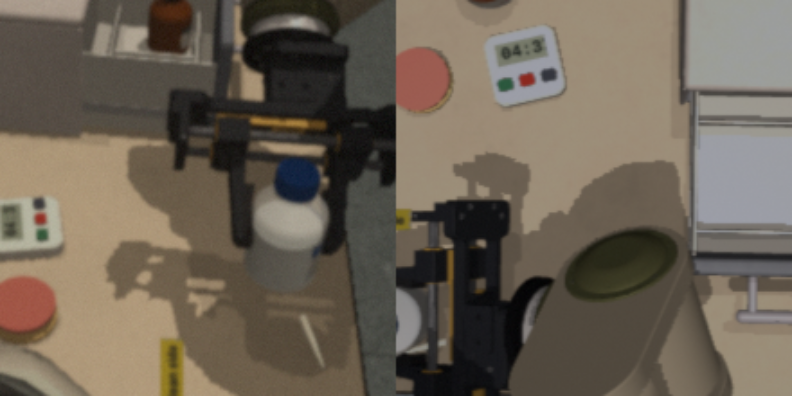

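The bottle hangs upright in the gripper with its cap up (left crop, about (298,180)), well clear of the timer and the dishes. I lower it.

```bash
python3 -m crank '{"fingers":[-1,-1,-1,-1,-1],"offset":[[0,0,-0.5],[0,0,-0.5],[0,0,-0.5],[0,0,-0.4],[0,0,0]],"twist":[[0,0,0],[0,0,0],[0,0,0],[0,0,0],[0,0,0]]}' >/dev/null; python3 log.py
python3 -m crank '{"fingers":[-1,-1,-1],"offset":[[0,0,-0.05],[0,0,-0.05],[0,0,-0.05]],"twist":[[0,0,0],[0,0,0],[0,0,0]]}' >/dev/null; python3 log.py
```

```text
6.475 J [-23.6  40.  111.9  54.3  74.4 -63.7] p [0.4431 0.003  0.1276] grip [0.4395 0.1304 0.0537] x [-0.0138  0.5013  0.8652] z [-0.0249  0.8648 -0.5015] F [ 0.1 -1.1 -1.3] gap 0.585 gf 29.991531441919506
6.85 J [-23.7  40.8 111.8  54.5  74.1 -64.4] p [0.4432 0.0025 0.1218] grip [0.4398 0.1301 0.0481] x [-0.0148  0.4997  0.8661] z [-0.0232  0.8658 -0.4999] F [ 0.1  1.1 -1.8] gap 0.584 gf 29.99149203300476
```

```bash
for i in 1 2; do :; done
python3 -m crank '{"fingers":[-1,-1],"offset":[[0,0,-0.04],[0,0,0]],"twist":[[0,0,0],[0,0,0]]}' >/dev/null; python3 log.py
python3 -m crank '{"fingers":[-1,-1],"offset":[[0,0,-0.04],[0,0,0]],"twist":[[0,0,0],[0,0,0]]}' >/dev/null; python3 log.py
```

```text
7.1 J [-23.7  41.  111.8  54.6  74.  -64.6] p [0.4432 0.0025 0.1201] grip [0.4397 0.1301 0.0466] x [-0.0143  0.4986  0.8667] z [-0.0233  0.8664 -0.4988] F [0.4 0.6 2.7] gap 0.58 gf 29.987486489117146
7.35 J [-23.7  41.2 111.7  54.7  74.1 -64.8] p [0.4433 0.0023 0.1194] grip [0.4399 0.1301 0.0463] x [-0.0155  0.4962  0.868 ] z [-0.0233  0.8677 -0.4965] F [-1.5 -6.  16.8] gap 0.582 gf 29.99217417498585
```

```bash
python3 -m crank '{"fingers":[-1,1,1,1,1],"offset":[[0,0,0.03],[0,0,0],[0,0,0],[0,0,0],[0,0,0]],"twist":[[0,0,0],[0,0,0],[0,0,0],[0,0,0],[0,0,0]]}' >/dev/null; python3 log.py
python3 -m crank '{"fingers":[1,1,1,1],"offset":[[0.01,-0.43,0.25],[0.02,-0.87,0.5],[0.02,-0.87,0.5],[0,0,0.5]],"twist":[[0,0,0],[0,0,0],[0,0,0],[0,0,0]]}' >/dev/null; python3 log.py
```

```text
7.975 J [-23.7  41.1 111.8  54.6  74.  -64.6] p [0.4431 0.0026 0.1195] grip [0.4396 0.1301 0.0459] x [-0.0142  0.4992  0.8664] z [-0.0236  0.8661 -0.4994] F [-0.6  0.1  0.4] gap 0.993 gf 0.0
8.475 J [-33.7  33.5 108.   45.3  85.3 -59.3] p [ 0.4452 -0.0872  0.1909] grip [0.4422 0.0403 0.1171] x [-0.0134  0.5005  0.8656] z [-0.0201  0.8654 -0.5007] F [-0.1 -0.1 -0.3] gap 1.001 gf 0.0
```

```bash
python3 -m crank '{"fingers":[1,1,1,1,1,1,1,1],"offset":[[0,0,1],[0,0,1],[0,0,1],[0,0,1],[0,0.2,0.2],[0,0.2,0],[0,0,0],[0,0,0]],"twist":[[0,0,0],[-0.9,0.02,0],[-0.9,0.02,0],[-0.9,0.02,0],[-0.9,0.02,0],[-0.9,0.02,0],[-0.9,0.02,0],[-0.6,0.02,0]]}' >/dev/null; python3 log.py
python3 -m crank '{"fingers":[1,1,1,1,1,1,1,1,1,1],"offset":[[0,0,0],[0,0,0],[0,0,0],[0,0,0],[0,0,0],[0,0,0],[0,0,0],[0,0,0],[0,0,0],[0,0,0]],"twist":[[0,0,-0.91],[0,0,-0.91],[0,0,-0.91],[0,0,-0.91],[0,0,-0.91],[0,0,-0.91],[0,0,-0.91],[0,0,-0.91],[0,0,-0.91],[0,0,-0.91]]}' >/dev/null; python3 log.py
python3 - <<'E'
from h import *
np.set_printoptions(precision=4,suppress=True)
C={n:bot.capture(n) for n in("top","scene")}; rr=[]
for n,c in C.items():
    hsv=cv2.cvtColor(c["pixels"],cv2.COLOR_RGB2HSV); m=cv2.inRange(hsv,(100,120,40),(125,255,255))
    m=cv2.morphologyEx(m,cv2.MORPH_OPEN,np.ones((3,3)))
    for k in cv2.findContours(m,0,2)[0]:
        if cv2.contourArea(k)>40: print(n,cv2.boundingRect(k),cv2.contourArea(k),plane(c,*cv2.minAreaRect(k)[0],.095))
cv2.imwrite("pics/m3.png",cv2.resize(np.hstack([C["scene"]["pixels"][150:400,260:480,::-1],C["top"]["pixels"][160:410,160:500,::-1]]),None,fx=1.42,fy=1.42))
E
```

```text
9.475 J [-23.6  11.5 101.5  -1.3  69.2 -23.1] p [ 0.4447 -0.0689  0.3584] grip [ 0.4383 -0.0696  0.2112] x [-0.0016  1.     -0.0044] z [-0.0436 -0.0045 -0.999 ] F [-0.2 -0.5 -1.1] gap 1.001 gf 0.0
10.725 J [-24.2  11.2 102.    2.5  67.8  66. ] p [ 0.4447 -0.0692  0.3582] grip [ 0.445  -0.0629  0.211 ] x [ 0.9998 -0.0216  0.0008] z [ 0.0017  0.0427 -0.9991] F [0.6 0.7 0.9] gap 0.998 gf 0.0
top (171, 345, 21, 20) 313.0 [0.4394 0.1323 0.095 ]
top (2, 275, 135, 106) 6508.5 [0.4747 0.301  0.095 ]
top (0, 123, 17, 55) 649.0 [0.7412 0.4077 0.095 ]
scene (362, 451, 20, 29) 216.5 [0.4962 0.3414 0.095 ]
scene (406, 314, 21, 20) 290.0 [0.4386 0.1314 0.095 ]
scene (353, 126, 13, 10) 87.0 [ 0.5469 -0.4531  0.095 ]
scene (150, 0, 37, 40) 553.0 [ 1.3065 -1.3014  0.095 ]
```

View pics/m3.png

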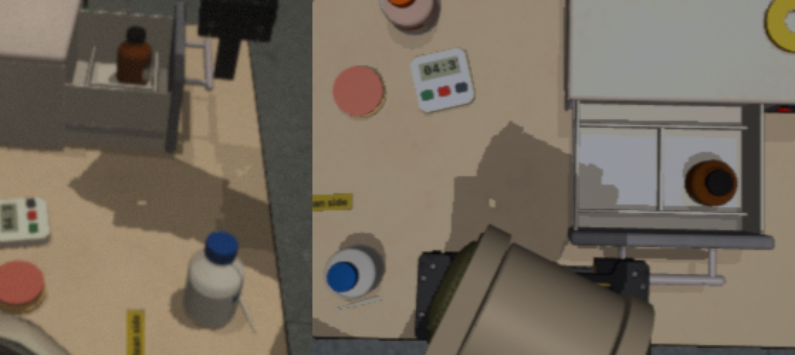

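The bottle stands upright (scene crop (212,285), top crop cap (342,277)), let go, and both views put the cap at (0.439, 0.132). The tool is 2.4° off vertical, so I straighten it and grasp the cap.

```bash
python3 -m crank '{"fingers":[0.3,0.3,0.3,0.3,0.3,0.3,0.3],"offset":[[-0.02,0.8,0],[-0.02,0.8,0],[-0.02,0.8,0],[-0.02,0.8,0],[-0.02,0.9,0],[-0.02,0.925,0],[0,0,0]],"twist":[[-0.245,0,0.12],[0,0,0],[0,0,0],[0,0,0],[0,0,0],[0,0,0],[0,0,0]]}' >/dev/null; python3 log.py
python3 -m crank '{"fingers":[0.3,0.3,0.3,0.3],"offset":[[0,0,-0.75],[0,0,-0.9],[0,0,-0.9],[0,0,-0.33]],"twist":[[0,0,0],[0,0,0],[0,0,0],[0,0,0]]}' >/dev/null; python3 log.py
```

```text
11.7 J [  2.3  12.3 100.5   0.   67.1  91.6] p [0.4401 0.1337 0.3579] grip [0.4402 0.1338 0.2106] x [0.9999 0.0119 0.0012] z [ 0.0012  0.0006 -1.    ] F [0.2 0.1 0. ] gap 0.653 gf 0.0
12.2 J [  2.   22.1 107.9   0.   50.2  91.5] p [0.4402 0.1317 0.2412] grip [0.44   0.1318 0.0939] x [ 1.      0.0071 -0.0015] z [-0.0015  0.0006 -1.    ] F [0.3 0.3 0.4] gap 0.654 gf 0.0
```

```bash
python3 -m crank '{"fingers":[-1,-1,-1,-1],"offset":[[0,0,0],[0,0,0],[0,0,0],[0,0,0]],"twist":[[0,0,0],[0,0,0],[0,0,0],[0,0,0]]}' >/dev/null; python3 log.py
python3 -m crank '{"fingers":[-1,-1,-1,-1,-1,-1],"offset":[[0,0,0.3],[0,0,0.8],[0,0,0.9],[0,0,0.9],[0,0,0.8],[0,0,0.3]],"twist":[[0,0,0],[0,0,0],[0,0,0],[0,0,0],[0,0,0],[0,0,0]]}' >/dev/null; python3 log.py
python3 -m crank '{"fingers":[-1,-1,-1,-1,-1,-1,-1,-1,-1,-1],"offset":[[0.15,-0.36,0],[0.3,-0.72,0],[0.37,-0.92,0],[0.37,-0.92,0],[0.37,-0.92,0],[0.37,-0.92,0],[0.37,-0.92,0],[0.37,-0.92,0],[0.25,-0.6,0],[0,0,0]],"twist":[[0,0,0],[0,0,0],[0,0,0],[0,0,0],[0,0,0],[0,0,0],[0,0,0],[0,0,0],[0,0,0],[0,0,0]]}' >/dev/null; python3 log.py
python3 - <<'E'
from h import *
np.set_printoptions(precision=4,suppress=True)
C={n:bot.capture(n) for n in("top","scene")}
c=C["top"]; print(plane(c,376,278.5,.042))
a=C["scene"]["pixels"][100:300,280:450,::-1]; b=C["top"]["pixels"][190:390,320:500,::-1]
cv2.imwrite("pics/m4.png",cv2.resize(np.hstack([a,b]),None,fx=2.2,fy=2.2))
E
```

```text
12.7 J [  2.1  21.9 107.7   0.1  50.2  91.7] p [0.4406 0.1328 0.2432] grip [0.4411 0.133  0.0959] x [1.     0.0068 0.0033] z [ 0.0032  0.0013 -1.    ] F [-0.9  0.4  6.9] gap 0.343 gf 29.99752588570118
13.45 J [ 2.1  9.6 96.5  0.1 73.6 91.7] p [0.4401 0.1328 0.4042] grip [0.4407 0.133  0.2569] x [1.     0.0068 0.0039] z [ 0.0039  0.0012 -1.    ] F [-0.3  0.4 -1.8] gap 0.341 gf 30.0000081025064
14.7 J [-27.4  25.   76.4   0.1  78.7  62.4] p [ 0.5572 -0.1576  0.4001] grip [ 0.5569 -0.1572  0.2528] x [ 1.      0.0041 -0.0019] z [-0.0019  0.0025 -1.    ] F [ 0.3 -0.1 -1.3] gap 0.337 gf 29.999766256660223
[ 0.5579 -0.1579  0.042 ]
```

View pics/m4.png

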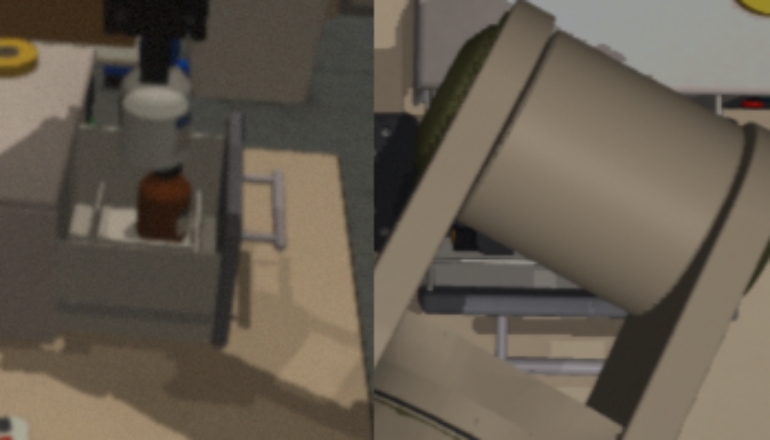

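The bottle hangs upright over the bay (left crop, (155,125)) at the target x, y; the amber bottle still stands. I lower it.

```bash
python3 -m crank '{"fingers":[-1,-1,-1,-1,-1,-1,-1],"offset":[[0,0,-0.4],[0,0,-0.7],[0,0,-0.8],[0,0,-0.8],[0,0,-0.5],[0,0,-0.18],[0,0,0]],"twist":[[0,0,0],[0,0,0],[0,0,0],[0,0,0],[0,0,0],[0,0,0],[0,0,0]]}' >/dev/null; python3 log.py
python3 -m crank '{"fingers":[-1,-1,-1],"offset":[[0,0,-0.05],[0,0,-0.05],[0,0,0]],"twist":[[0,0,0],[0,0,0],[0,0,0]]}' >/dev/null; python3 log.py
python3 -m crank '{"fingers":[-1,-1,-1],"offset":[[0,0,-0.04],[0,0,-0.03],[0,0,0]],"twist":[[0,0,0],[0,0,0],[0,0,0]]}' >/dev/null; python3 log.py
```

```text
15.675 J [-27.2  32.4  86.    0.1  61.6  62.4] p [ 0.557  -0.1549  0.2669] grip [ 0.5571 -0.1547  0.1196] x [1.     0.0071 0.0008] z [ 0.0008  0.0014 -1.    ] F [ 0.4  0.  -1.4] gap 0.343 gf 30.000210497528315
16.05 J [-27.2  32.7  86.1   0.1  61.2  62.4] p [ 0.5571 -0.1552  0.2633] grip [ 0.5573 -0.1551  0.116 ] x [1.     0.0066 0.0014] z [ 0.0014  0.0011 -1.    ] F [ 0.3  0.1 -1.4] gap 0.343 gf 30.000220332294703
16.425 J [-27.2  32.9  86.3   0.1  60.8  62.4] p [ 0.5571 -0.1553  0.2602] grip [ 0.5572 -0.1551  0.1129] x [1.     0.0065 0.001 ] z [ 0.001   0.0013 -1.    ] F [ 0.  -0.2 -1.8] gap 0.347 gf 30.000318456441164
```

```bash
python3 -m crank '{"fingers":[-1,-1],"offset":[[0,0,-0.05],[0,0,0]],"twist":[[0,0,0],[0,0,0]]}' >/dev/null; python3 log.py
python3 -m crank '{"fingers":[-1,-1],"offset":[[0,0,-0.03],[0,0,0]],"twist":[[0,0,0],[0,0,0]]}' >/dev/null; python3 log.py
```

```text
16.675 J [-27.2  33.   86.4   0.1  60.6  62.4] p [ 0.5571 -0.1552  0.2581] grip [ 0.5572 -0.155   0.1108] x [1.     0.0066 0.0008] z [ 0.0008  0.0013 -1.    ] F [-0.   0.7 -2.1] gap 0.345 gf 30.00032303854823
16.925 J [-27.2  33.1  86.4   0.1  60.4  62.4] p [ 0.5572 -0.1552  0.2573] grip [ 0.5574 -0.1551  0.11  ] x [1.     0.0067 0.0015] z [ 0.0014  0.0011 -1.    ] F [-0.9  1.3  1.4] gap 0.346 gf 29.998544175177813
```

```bash
python3 -m crank '{"fingers":[-0.05,-0.05,-0.05,-0.05],"offset":[[0,0,0],[0,0,0],[0,0,0],[0,0,0]],"twist":[[0,0,0],[0,0,0],[0,0,0],[0,0,0]]}' >/dev/null; python3 log.py
python3 -m crank '{"fingers":[-0.05,-0.05,-0.05,-0.05,-1,-1],"offset":[[0,0,0.3],[0,0,0.8],[0,0,1],[0,0,1],[0,0,0.5],[0,0,0]],"twist":[[0,0,0],[0,0,0],[0,0,0],[0,0,0],[0,0,0],[0,0,0]]}' >/dev/null; python3 log.py
```

```text
17.425 J [-27.2  33.1  86.4   0.1  60.4  62.4] p [ 0.5571 -0.1553  0.2571] grip [ 0.5573 -0.1551  0.1098] x [1.     0.0066 0.0012] z [ 0.0012  0.0012 -1.    ] F [-0.6  0.6 -0.1] gap 0.476 gf 0.0
18.175 J [-27.2  24.7  76.4   0.1  78.6  62.4] p [ 0.557  -0.1552  0.4031] grip [ 0.5576 -0.1552  0.2558] x [1.     0.0066 0.0044] z [ 0.0044 -0.0005 -1.    ] F [-0.1  0.4 -0.3] gap 0.275 gf 0.0
```

```bash
python3 -m crank '{"fingers":[-1,-1,-1,-1,-1,-1],"offset":[[-0.6,-0.2,0],[-0.9,-0.3,0],[-0.9,-0.3,0],[-0.9,-0.3,0],[-0.7,-0.15,0],[0,0,0]],"twist":[[0,0,0],[0,0,0],[0,0,0],[0,0,0],[0,0,0],[0,0,0]]}' >/dev/null; python3 log.py
python3 -m crank '{"fingers":[-1,-1,-1,-1,-1,-1],"offset":[[0,0,-0.7],[0,0,-0.9],[0,0,-0.9],[0,0,-0.9],[0,0,-0.75],[0,0,0]],"twist":[[0,0,0],[0,0,0],[0,0,0],[0,0,0],[0,0,0],[0,0,0]]}' >/dev/null; python3 log.py
python3 - <<'E'
from h import *
C={n:bot.capture(n) for n in("top","scene")}
a=C["scene"]["pixels"][100:300,280:450,::-1]; b=C["top"]["pixels"][190:390,320:500,::-1]
cv2.imwrite("pics/m5.png",cv2.resize(np.hstack([a,b]),None,fx=2.2,fy=2.2))
E
```

```text
18.925 J [-42.5   8.1  98.9   0.1  73.1  47.2] p [ 0.396  -0.2054  0.4006] grip [ 0.3961 -0.2052  0.2533] x [1.     0.0047 0.0004] z [ 0.0004  0.0018 -1.    ] F [ 0.5 -0.6 -0.1] gap 0.004 gf 0.0
19.675 J [-42.4  21.6 110.2   0.1  48.4  47.1] p [ 0.3972 -0.2047  0.2334] grip [ 0.3969 -0.2041  0.0861] x [ 1.      0.007  -0.0022] z [-0.0022  0.0044 -1.    ] F [-0.4  0.4  1.1] gap 0.005 gf 0.0
```

View pics/m5.png

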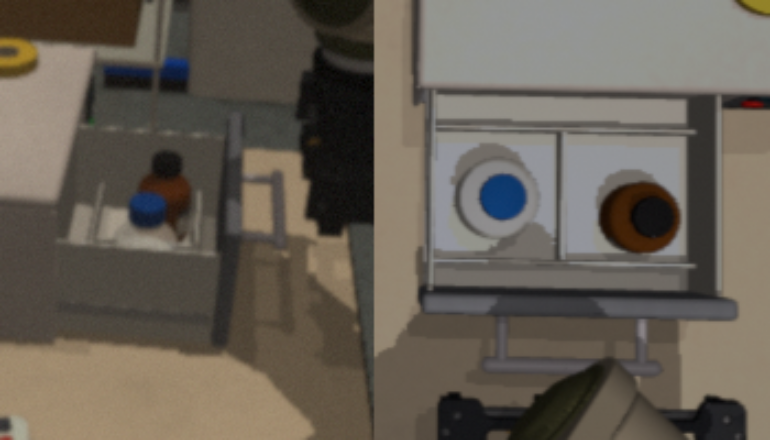

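The blue-capped bottle stands in the middle of the bay (top crop (500,197)), the amber one beside it, and the closed fingers are in front of the handle. I push gently.

```bash
python3 -m crank '{"fingers":[-1,-1,-1,-1,-1,-1,-1,-1,-1,-1],"offset":[[0.2,0,0],[0.2,0,0],[0.2,0,0],[0.2,0,0],[0.2,0,0],[0.2,0,0],[0.2,0,0],[0.2,0,0],[0.2,0,0],[0.2,0,0]],"twist":[[0,0,0],[0,0,0],[0,0,0],[0,0,0],[0,0,0],[0,0,0],[0,0,0],[0,0,0],[0,0,0],[0,0,0]]}' >/dev/null; python3 log.py
python3 -m crank '{"fingers":[-1,-1,-1,-1,-1,-1,-1,-1,-1,-1],"offset":[[0.2,0,0],[0.2,0,0],[0.2,0,0],[0.2,0,0],[0.2,0,0],[0.2,0,0],[0.2,0,0],[0.2,0,0],[0.15,0,0],[0.1,0,0]],"twist":[[0,0,0],[0,0,0],[0,0,0],[0,0,0],[0,0,0],[0,0,0],[0,0,0],[0,0,0],[0,0,0],[0,0,0]]}' >/dev/null; python3 log.py
```

```text
21.025 J [-36.2  28.8  97.9   0.1  53.3  53.4] p [ 0.4776 -0.2053  0.2351] grip [ 0.4778 -0.2051  0.0878] x [1.     0.0066 0.0012] z [ 0.0012  0.0011 -1.    ] F [-3.  -1.2  1.2] gap 0.007 gf 1.3852663061697967
22.275 J [-31.8  35.9  85.4   0.1  58.7  57.7] p [ 0.5513 -0.2053  0.235 ] grip [ 0.5514 -0.2051  0.0877] x [1.     0.0067 0.0003] z [ 0.0003  0.0014 -1.    ] F [-3.2 -1.1  1.1] gap 0.005 gf 1.576253775274381
```

```bash
python3 -m crank '{"fingers":[-1,-1,-1,-1],"offset":[[0.08,0,0],[0.08,0,0],[0.08,0,0],[0.05,0,0]],"twist":[[0,0,0],[0,0,0],[0,0,0],[0,0,0]]}' >/dev/null; python3 log.py
python3 -m crank '{"fingers":[-1,-1],"offset":[[0.06,0,0],[0.06,0,0]],"twist":[[0,0,0],[0,0,0]]}' >/dev/null; python3 log.py
```

```text
22.775 J [-31.3  36.9  83.6  -0.2  60.2  58.3] p [ 0.5603 -0.2054  0.2349] grip [ 0.5584 -0.2048  0.0876] x [ 0.9999  0.0075 -0.0127] z [-0.0128  0.004  -0.9999] F [-41.4  -1.3  22.2] gap 0.006 gf 20.524266958236694
23.025 J [-31.2  37.3  82.9  -0.5  61.2  58.6] p [ 0.5626 -0.2057  0.2348] grip [ 0.5589 -0.2048  0.0876] x [ 0.9997  0.0079 -0.0249] z [-0.025   0.0062 -0.9997] F [-72.1   0.1  39. ] gap 0.007 gf 36.54922664165497
```

```bash
python3 -m crank '{"fingers":[-1,-1],"offset":[[0.05,0,0],[0,0,0]],"twist":[[0,0,0],[0,0,0]]}' >/dev/null; python3 log.py
```

```text
23.275 J [-31.2  37.4  82.7  -0.6  61.6  58.7] p [ 0.5634 -0.2059  0.2348] grip [ 0.559  -0.2048  0.0876] x [ 0.9995  0.0078 -0.03  ] z [-0.0301  0.0073 -0.9995] F [-77.    0.1  41.8] gap 0.004 gf 39.06497061252594
```

The force jumped, so the drawer is either at its stop or blocked. I back off and look.

```bash
python3 -m crank '{"fingers":[-1,-1,-1,-1,-1,-1],"offset":[[-0.1,0,0],[-0.15,0,0],[-0.2,0,0],[-0.5,0,0],[-0.7,0,0],[-0.7,0,0]],"twist":[[0,0,0],[0,0,0],[0,0,0],[0,0,0],[0,0,0],[0,0,0]]}' >/dev/null; python3 log.py
python3 -m crank '{"fingers":[-1,-1,-1,-1,-1],"offset":[[-0.8,0,0],[-0.8,0,0],[-0.5,0,0.8],[0,0,0.8],[0,0,0]],"twist":[[0,0,0],[0,0,0],[0,0,0],[0,0,0],[0,0,0]]}' >/dev/null; python3 log.py
python3 - <<'E'
from h import *
C={n:bot.capture(n) for n in("top","scene")}
a=C["scene"]["pixels"][100:300,250:450,::-1]; b=C["top"]["pixels"][160:360,320:500,::-1]
cv2.imwrite("pics/m6.png",cv2.resize(np.hstack([a,b]),None,fx=2.1,fy=2.1))
E
```

```text
24.025 J [-36.4  28.5  98.4   0.1  53.   53.1] p [ 0.4749 -0.2051  0.2351] grip [ 0.4752 -0.2049  0.0878] x [1.     0.0069 0.0021] z [ 0.0021  0.0009 -1.    ] F [-0.2 -0.1  0.7] gap 0.003 gf 0.0
24.65 J [-42.9  14.5 107.5   0.1  57.7  46.6] p [ 0.3918 -0.2055  0.301 ] grip [ 0.3926 -0.2058  0.1537] x [1.     0.0066 0.0052] z [ 0.0052 -0.0022 -1.    ] F [ 0.1 -0.6 -0.1] gap 0.005 gf 0.0
```

View pics/m6.png

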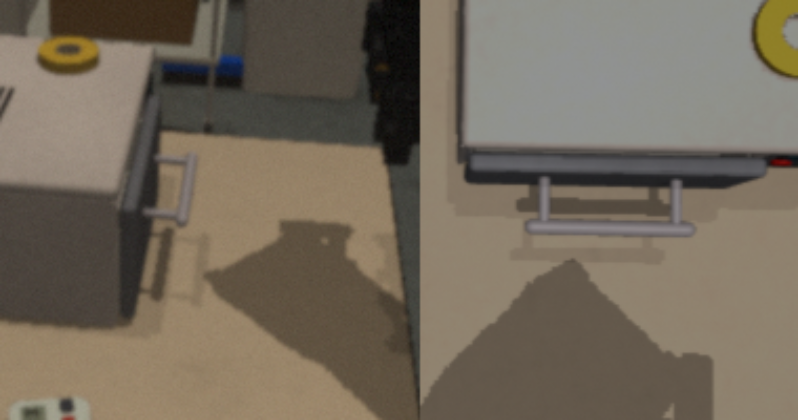

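```bash
python3 - <<'E'
from h import *
c=bot.capture("top"); g=cv2.cvtColor(c["pixels"],cv2.COLOR_RGB2GRAY).astype(float)
for u in (385,400,410,420,435):
    p=g[255:282,u]; w=np.clip(p-np.median(p)-0,0,None); print(u,p.astype(int))
for v in (231,235,268,268.6,269): print(v,plane(c,410,v,.088), plane(c,410,v,.128), plane(c,410,v,.15))
E
```

```text
385 [ 76  77  76  77  76  76  82 114 116  91 100 117 133 139 123 108  98 128
 133 133 133 133 132 121 120 120 120]
400 [ 85  77  76  76  77  76  83 114 118 103  97 112 126 138 126 113 100 128
 134 133 133 132 129 118 116 117 118]
410 [ 84  76  76  76  76  75  81 112 116 103  91 109 123 137 129 116 101 111
 130 133 133 133 132 122 120 120 121]
420 [ 84  76  76  76  76  76  82 113 118 116  91 105 121 136 133 118 104  99
 128 131 131 132 131 121 120 120 119]
435 [ 98  94  79  76  76  76  76  82 114 117 100 100 116 130 136 121 109  99
 127 131 131 131 131 130 121 119 120]
231 [ 0.62894614 -0.20406812  0.088     ] [ 0.62487251 -0.19844806  0.128     ] [ 0.62263201 -0.19535703  0.15      ]
235 [ 0.62291782 -0.20410588  0.088     ] [ 0.6191035 -0.1984842  0.128    ] [ 0.61700563 -0.19539227  0.15      ]
268 [ 0.57343089 -0.20441584  0.088     ] [ 0.57174536 -0.19878083  0.128     ] [ 0.57081831 -0.19568157  0.15      ]
268.6 [ 0.57253519 -0.20442145  0.088     ] [ 0.57088818 -0.1987862   0.128     ] [ 0.56998233 -0.1956868   0.15      ]
269 [ 0.57193813 -0.20442519  0.088     ] [ 0.5703168  -0.19878977  0.128     ] [ 0.56942508 -0.19569029  0.15      ]
```

```bash
python3 -c "
from plant import bot
print(bot.sign_off())"
```

```text
the job is handed in; nothing more can be done
None
```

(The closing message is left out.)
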